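# Stop and lock the coasting tube mixer

## Robot

A 6-joint arm with a two-finger parallel gripper is mounted at the origin on a cart in front of the work surface, level with it; the furniture and walls round the work are solid. World frame = base frame: x ahead of the robot, y to its left, z up, the work surface at z = 0. Lengths are in m, angles in rad, forces in N, time in s.
With the tool pointing down it reaches from about 0.35 to 0.975 m from the base axis. Payload 4.9 kg.
Tool frame: the origin (TCP) lies at the very end of the fingers, on their centre line; the grasp point (between the pads) lies 19 mm behind it; z points along the fingers, y is the line along which they close (so a half turn about z gives the same grasp; the last joint's range is limited). The gripper opens to 85 mm and grips with 20 to 120 N. Pads are 22 mm wide; open, the fingers measure 114 mm over their backs; the gripper's body (76 mm by 85 mm) begins 54 mm behind the grasp point. The pads swing forward as they close: fully open they stand 13 mm farther back than shut.
Start: joints at [-1.443, 0.053, 1.613, -0, 1.476, -0.119], TCP at [0.153, -0.606, 0.231] pointing down, gripper open.
Joint ranges: [-3.01, 3.01], [-1.01, 2.22], [0.06, 2.58], [-1.02, 4.17], [0.09, 2.62], [-3.14, 3.14]. Speed limits (rad/s): [2.57, 2.57, 3.14, 3.14, 3.14, 3.14].

## Interface

Orientations are given as a unit quaternion [w, x, y, z].
In Python, from plant import state, optics, ticket, nets gives the robot as it stands. The module is installed in compiled form; this text tells all that it offers.
- The arm moves only by the shell command python3 -m inch 'ROWS' [OPENING]. ROWS is JSON, a list of rows, each an object of numbers: "dx", "dy", "dz": the shift along the tool's x, y, z as a fraction of full scale; "rx", "ry", "rz": the turn, a rotation vector about the tool's x, y, z as a fraction of full scale. In form: [{"dx": .., "dy": .., "dz": .., "rx": .., "ry": .., "rz": ..}, ...]. A call has 1 to 5 rows; each row is the pose to reach, as a shift and turn from the pose commanded when the call began, along the tool's axes at that moment; what a row does not reach only later rows make up. Full scale, the value 1, is 0.8 m for a shift and 1.5 rad for a turn. A row lasts 1/10 s, in which the tool goes at most 50 mm and 8.59 degrees, less where a joint would pass 70% of its speed; a pose out of reach is approached as far as the arm can. A call with a number of a shift or a turn outside -1 to 1 is refused whole. A call with a gripper value outside its range is refused whole. OPENING is the opening, from -1 (shut) to 1 (fully open), set as the call begins (- or left out, the last holds). The fingers move at their own pace and stop on an object; the grip force is fixed at half the most. Time passes only in rows, so rows that repeat a pose let the fingers close. It gives the time, the measured TCP pose, the force, the opening and the grip force at its end, in the units of the state.
- state(): the state, without advancing time (a new reading comes with each control period).
- optics.grab_frame(name): name is "side" or "top"; returns the picture (400x640x3 uint8, red, green, blue); there is no depth.
- optics.camera_info(name): a dict with "fx", "fy", "cx", "cy" (pixels), "R" (3x3) and "t" (3): a world point X has camera coordinates R X + t. Camera axes: x right, y down, z forward; pixel columns grow to the right and rows downward; lengths in m; the calibration is good to about 2 mm. A picture is of the moment at which its call begins. camera_info takes no time and is no camera call.
- ticket.job_done(): hands the job in; it is judged then, once.
Trained networks look in the newest picture that a camera, given by its name, has taken for a name from the list of things; names that differ only in an ending like _2 or _b are one class to them, and where a whole thing is asked for, a point or a joint stands for the part that bears it (a point fixed in the world has none). Each returns a list of dicts, best first, with "confidence" (0 to 1); they miss things now and then, are a little off and sometimes report something else, mostly with a low value. They report only what shows in the picture. A call takes as long as a camera call.
- nets.boxes_of(camera, name): "bbox" ([centre column, centre row, width, height] in pixels, round what is visible of it).
- nets.outline_of(camera, name): "pixels" (400x640 bool, what is visible of it) and "bbox" ([centre column, centre row, width, height] in pixels, round what is visible of it).
The state is a dict: "time": time; "joint_pos": joint angles; "joint_vel": joint speeds; "joint_efforts": joint torques, N m; "tool_pos": TCP position; "tool_rot": TCP orientation; "contact_force": force on the tool from outside, world axes, zero at the start; "ft_torque": the same for the moment, N m; "gripper_width": opening from 0.0 (shut) to 1.0 (fully open); "grasp_force": force on a finger pad.
Only numpy, scipy, OpenCV 4.12 (cv2) and the standard library are available. Lean on these libraries where they do the work, as an engineer would, in place of code of your own. Each camera call takes 0.05 s, during which the arm holds its last target. There are 200 camera calls.

## Task

The tube-mixing wheel has been switched off but is still coasting: slow it gently with a fingertip on its blue rim and bring it to rest with the notch in the rim, marked by a red line, in line with the slot of the fixed lock beside it. Only then swing the red-knobbed cam lever so that the brass nose is pushed through the slot, enters the notch and takes up the gap to the notch floor, with its spring just beginning to give; do not turn it on until the spring is squeezed hard. Leave the wheel locked and let go of everything, without knocking the bottles and the beaker standing round it.

Things in the scene. Friction and masses are not known exactly. Their poses are not given: they have to be found in the camera images.
- mixer: inclined tube mixer, fixed: white base 210 (x) x 300 (y) x 36 mm, origin on the bench, z up; its front (speed knob, switch) faces its own -x, the cam lock is on its -y side. The wheel's centre lies 30 mm in front of and 165 mm above the origin; its axle leans 35 degrees from vertical towards the front, so its upper face looks up and forward
- wheel: white wheel, blue rim, 200 mm diameter, 12 mm thick, 0.9 to 1.6 kg; origin at its centre, half-way through; z = axle, out of the upper face (6 mm away); x points to the notch and turns with it. It coasts counter-clockwise seen on that face (positive about z), at 3.5 to 4.5 rad/s at first, losing only about 0.06 rad/s each second; a light fingertip stops it within a fraction of a turn
- notch (a point): middle of the mouth of the rim notch, 100 mm from the wheel's centre, half-way through its thickness. The notch is a gap right through the blue rim, 21 mm wide at the mouth, 17 mm at its floor, 9 mm deep; a red line on the white face points to it
- notch_floor (a point): middle of the floor of the notch, 91 mm from the wheel's centre
- slot (a point): fixed point on the wheel's edge circle to which the lock's slot points, from the wheel's centre along the mixer's -y: the notch is in line when its mouth is here (the lock takes it within about 6 mm). The slot is the 18 mm gap between two aluminium cheeks with red marks, 8 to 30 mm outside the edge
- lever (a joint): black cam lever: 0 pointing straight away from the wheel (starts at 0 to 0.3), growing as it swings to the mixer's front, in a plane parallel to the wheel's face; at 1.57 it points down the slope; stop at 2.2. Its eccentric pushes the nose to the wheel by 14 mm x (1 - cos angle): floor of the notch met at about 1.5. Stiff (about 4 N at the knob), stays where left
- lever_pivot (a point): point on the lever's pivot axis (parallel to the axle), 152 mm from the axle, level with the knob's grip: 40 mm from the wheel's middle plane along the axle
- lever_knob (a point): middle of the red knob's grip at the lever's end: a 17 mm cylinder parallel to the axle, 72 mm from the pivot, from 22 mm below to 12 mm above this point along the axle; the top of the lever's arm is 20 mm below this point
- nose_tip (a point): round tip of the brass lock nose (14 mm diameter), which slides in the slot straight towards the wheel's axle; 104 mm from the axle when the lever is at 0, 91 mm when bedded on the notch floor
- nose (a joint): how far the nose is pushed back against its spring, m: about 0 while free, growing once the tip bears on something and the lever is turned on (1.2 N per mm); bedded as it should be between 0.0004 and 0.005, overrun above 0.0065
- water_bottle: bystander: clear reagent bottle with a blue cap, 66 mm diameter, 140 mm tall, standing upright; origin at the centre of its underside
- amber_bottle: bystander: brown reagent bottle with a black cap, 55 mm diameter, 112 mm tall, standing upright; origin at the centre of its underside
- beaker: bystander: clear empty beaker, 65 mm diameter, 77 mm tall, standing upright; origin at the centre of its underside
- hub_top (a point): top of the wheel's black hub knob, on the axle, 24 mm from the wheel's centre. Round it six capped tubes (22 mm caps) on a 54 mm radius stand 50 mm above the face and sweep round with the wheel; outside them the face is bare from 68 to 100 mm radius
- rim_front (a point): fixed point on the plane of the upper face, 86 mm from the axle straight down the slope: a handy place to touch the rim, with the tool leaning like the axle. The axle is sprung lengthwise: after the first 2 to 7 N, pressing on the face moves the wheel in by 1 mm per 1.5 N, 8 mm at most. A finger resting on the face can carry the wheel round

How it is judged:
On the way:
1. the wheel has been brought to rest with its notch at the slot (within 6 mm), the lever not yet turned (below 0.5 rad) (distance between notch and slot below 0.006 m and angular speed of wheel below 0.08 rad/s and value of joint lever below 0.5 rad), for 0.5 s.
At the end, for the whole second after the job is handed in: the nose stands in the notch with its tip on the notch floor (within 4.5 mm of its middle), its spring pushed back by 0.4 to 5 mm; the notch is within 4 mm of the slot and the wheel is still (distance between nose_tip and notch_floor below 0.0045 m and value of joint nose between 0.0004 and 0.005 m and distance between notch and slot below 0.004 m and angular speed of wheel below 0.05 rad/s); the robot touches nothing.
It fails at once if the cam lever is overrun, squeezing the nose's spring by more than 6.5 mm (value of joint nose above 0.0065 m).
It fails at once if the wheel or its tubes are struck or pressed with more than 30 N (contact force between any of the fingers, the arm and wheel above 30 N).
It fails at once if the water bottle is knocked over or shifted by more than 30 mm (distance of water_bottle from where it was at the start of the episode above 0.03 m or angle between water_bottle's own z axis and vertical above 0.5 rad).
It fails at once if the amber bottle is knocked over or shifted by more than 30 mm (distance of amber_bottle from where it was at the start of the episode above 0.03 m or angle between amber_bottle's own z axis and vertical above 0.5 rad).
It fails at once if the beaker is knocked over or shifted by more than 30 mm (distance of beaker from where it was at the start of the episode above 0.03 m or angle between beaker's own z axis and vertical above 0.5 rad).
It also fails if it takes over 58 s, if anything falls off the work surface, if the arm or the gripper's body presses on something with over 40 N, if the wrist force passes 120 N, or if a joint passes its speed limit or range.

## Working session

There is one attempt and no reset: what is moved stays moved. The work goes in short steps, Python scripts to look and compute and a shell command to move; the robot and the scene stay as the last step left them, time stands still between calls to the robot, and variables do not carry over. Pictures are saved under pics/ and viewed, at most 10 in all, crops included, and the job is handed in when it is done.

```bash
mkdir -p pics; python3 - <<'E'
from plant import state, optics, ticket, nets
import cv2,numpy as np
np.set_printoptions(precision=4,suppress=True)
s=state();print(s)
for c in("side","top"):
    im=optics.grab_frame(c);cv2.imwrite(f"pics/{c}0.png",im[:,:,::-1]);print(c,optics.camera_info(c))
    for n in("mixer","wheel","lever_knob","water_bottle","amber_bottle","beaker","hub_top"):
        print(n,[(np.round(d["bbox"]),round(d["confidence"],2)) for d in nets.boxes_of(c,n)[:2]])
E
```

```text
{'time': 0.0, 'joint_pos': array([-1.443 ,  0.0534,  1.6143,  0.    ,  1.476 , -0.119 ]), 'joint_vel': array([ 0.0014,  0.0006, -0.0006,  0.0011,  0.0009,  0.001 ]), 'joint_efforts': array([  0.0003, -39.3669, -37.0179,  -0.    ,   0.0069,  -0.    ]), 'tool_pos': array([ 0.1526, -0.6054,  0.2301]), 'tool_rot': array([-0.001 ,  0.9924,  0.1231,  0.    ]), 'contact_force': array([-0.2625, -0.0484,  0.3331]), 'ft_torque': array([-0.0265,  0.0399,  0.0391]), 'grasp_force': 0.0, 'gripper_width': 1.0027395681238171}
side {'fx': 369.87022102734755, 'fy': 369.87022102734755, 'cx': 319.35780695666404, 'cy': 207.3318274519106, 'R': array([[ 0.9963,  0.0855,  0.0103],
       [ 0.0782, -0.8478, -0.5245],
       [-0.0361,  0.5233, -0.8514]]), 't': array([-0.5492,  0.0015,  1.042 ])}
mixer [(array([350., 215., 101., 137.]), 0.7), (array([331., 255.,  30.,  40.]), 0.4)]
wheel [(array([339., 184.,  73.,  78.]), 0.56), (array([349., 217.,  97., 141.]), 0.44)]
lever_knob [(array([331., 252.,  25.,  40.]), 0.85)]
water_bottle [(array([338., 184.,  77.,  77.]), 0.65), (array([269., 249.,  27.,  46.]), 0
[... 244 characters left out ...]
790692091303, 'cx': 317.84208627292765, 'cy': 203.09033524397915, 'R': array([[ 0.0171, -0.9998,  0.0118],
       [-0.9929, -0.0184, -0.1171],
       [ 0.1173, -0.0097, -0.993 ]]), 't': array([-0.0539,  0.5588,  1.2383])}
mixer [(array([319., 180., 122.,  84.]), 0.95)]
wheel [(array([294., 190.,  72.,  70.]), 0.97), (array([318., 181., 124.,  84.]), 0.28)]
lever_knob [(array([318., 181., 125.,  84.]), 0.72), (array([365., 189.,  30.,  19.]), 0.7)]
water_bottle [(array([344., 246.,  22.,  22.]), 0.8)]
amber_bottle [(array([243., 242.,  24.,  19.]), 0.55)]
beaker [(array([292., 188.,  80.,  72.]), 0.74), (array([387., 190.,  25.,  26.]), 0.58)]
hub_top [(array([294., 190.,  72.,  71.]), 0.92)]
```

```bash
python3 - <<'E'
import cv2
a=cv2.imread("pics/side0.png")[120:350,220:440];b=cv2.imread("pics/top0.png")[120:280,220:420]
a=cv2.resize(a,None,fx=2.6,fy=2.6,interpolation=3)
cv2.imwrite("pics/a.png",a);cv2.imwrite("pics/b.png",cv2.resize(b,None,fx=3.7,fy=3.7,interpolation=3))
E
```

```text
(no output)
```

View pics/a.png

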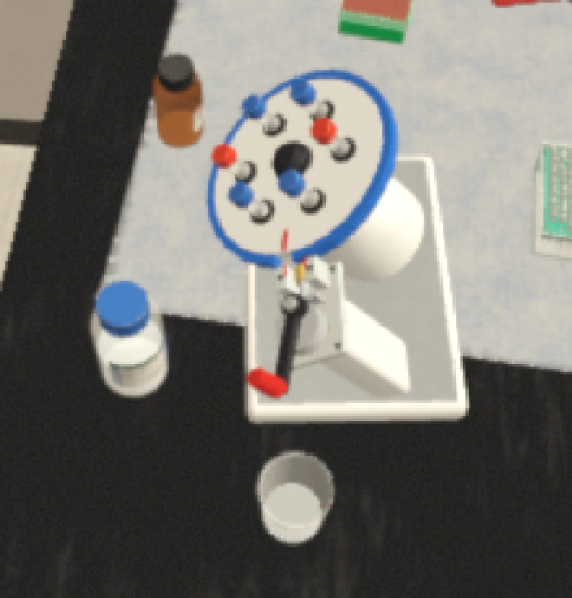

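View pics/b.png

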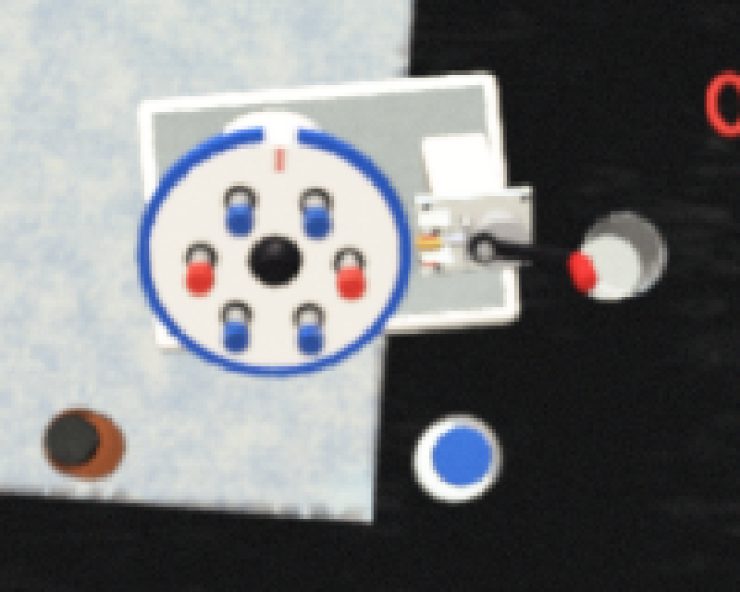

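The pictures show the wheel at crop b (275,255), with the notch and red line passing at (279,160). The lever points right to its knob at (583,272). The water bottle is in front right, the amber bottle front left, and the beaker beyond the knob.

```bash
cat > h.py <<'E'
from plant import state, optics, ticket, nets
import cv2,numpy as np,json,os
from scipy.spatial.transform import Rotation as Ro
from scipy.optimize import least_squares
np.set_printoptions(precision=4,suppress=True)
CI={c:optics.camera_info(c) for c in("side","top")}
def proj(c,X):
    k=CI[c];p=np.atleast_2d(X)@k["R"].T+k["t"];return np.c_[k["fx"]*p[:,0]/p[:,2]+k["cx"],k["fy"]*p[:,1]/p[:,2]+k["cy"]]
def ray(c,uv):
    k=CI[c];uv=np.atleast_2d(uv).astype(float)
    d=np.c_[(uv[:,0]-k["cx"])/k["fx"],(uv[:,1]-k["cy"])/k["fy"],np.ones(len(uv))]@k["R"]
    return -k["R"].T@k["t"],d
def hit(c,uv,P,n):
    o,d=ray(c,uv);return o+d*(((P-o)@n)/(d@n))[:,None]
a=np.radians(35)
# mixer frame: N axle, D down slope, S towards slot
N=np.array([-np.sin(a),0,np.cos(a)]);D=np.array([-np.cos(a),0,-np.sin(a)]);S=np.array([0,-1.,0]);C=np.array([-.03,0,.165])
def M(p,X): return Ro.from_euler("z",p[2]).apply(X)+[p[0],p[1],0]
def blue(im):
    h=cv2.cvtColor(im,cv2.COLOR_RGB2HSV);return cv2.inRange(h,(105,140,80),(125,255,255))
if os.path.exists("pose.json"):
    P=np.array(json.load(open("pose.json")));RM=Ro.from_euler("z",P[2])
    n,d,s=RM.apply([N,D,S]);c0=M(P,C)
    def W(r,ang,h): # polar about axle; ang from slot, positive with wheel's turning; h along axle from mid-plane
        return c0+r*(np.cos(ang)*s+np.sin(ang)*np.cross(n,s))+h*n
E
cat > fit.py <<'E'
from h import *
cor={"top":[((140,100),1,1),((493,72),1,-1),((518,318),-1,-1),((165,348),-1,1)],"side":[((247,410),-1,-1),((468,405),1,-1),((432,157),1,1)]}
t=np.linspace(0,2*np.pi,60,endpoint=False)
circ=C+.1*(np.cos(t)[:,None]*D+np.sin(t)[:,None]*S)+.006*N
el={}
for c in cor:
    im=cv2.cvtColor(cv2.imread(f"pics/{c}0.png"),cv2.COLOR_BGR2RGB)
    b=blue(im);b=cv2.morphologyEx(b,cv2.MORPH_CLOSE,np.ones((3,3)))
    nl,L,st,_=cv2.connectedComponentsWithStats(b)
    i=1+np.argmax(st[1:,2]*st[1:,3]);q=cv2.convexHull(np.argwhere(L==i)[:,::-1].astype(np.int32))
    el[c]=cv2.fitEllipse(q);print(c,el[c])
def res(p,full=False):
    r=[]
    for c,o in (("top",3.7),("side",2.6)):
        for uv,x,y in cor[c]:
            r+=list((proj(c,M(p,[x*.105,y*.15,.036]))[0]-np.array(uv)/o-[220,120])*.5)
        e=cv2.fitEllipse(proj(c,M(p,circ)).astype(np.float32)); 
        r+=list((np.array(e[0])-el[c][0])*2)
    return np.array(r)
f=least_squares(res,[.55,.03,0],loss="soft_l1");print(f.x);print(res(f.x).round(1))
json.dump(list(f.x),open("pose.json","w"))
from h import *
for nme,c,uv,z in (("waterT","top",(465,455),.14),("amberT","top",(72,440),.112),("waterS","side",(123,308),.14),("amberS","side",(177,72),.112),("beakerS","side",(295,480),.077),("knobT","top",(583,272),.198),("beakerT","top",(625,255),.077)):
    o=3.7 if c=="top" else 2.6
    print(nme,hit(c,np.array(uv)/o+[220,120],np.array([0,0,z]),np.array([0,0,1.])))
E
python3 fit.py; python3 - <<'E'
from h import *
E
python3 - <<'E'
import sys;sys.path.insert(0,'.')
from h import *
print(P,"centre",c0,"n",n,"d",d,"s",s,"rim_front",c0+.086*d+.006*n)
pv=c0+.152*s+.04*n;print("pivot",pv)
k=hit("top",np.array([[583,272]])/3.7+[220,120],pv,n)[0]-pv
k2=hit("side",np.array([[268,382]])/2.6+[220,120],pv,n)[0]-pv
for q in(k,k2):print("knob",q+pv,np.linalg.norm(q),np.arctan2(q@d,q@s))
E
```

```text
top ((293.6914978027344, 187.31065368652344), (66.78427124023438, 73.14644622802734), 88.65049743652344)
side ((334.5882873535156, 183.90936279296875), (63.335227966308594, 83.28325653076172), 45.71611404418945)
[0.6248 0.0028 0.1258]
[-3.7  2.9 -2.7  1.7 -2.   2.2 -3.9  3.5 18.1 -7.  -2.9 -2.7 -3.  -3.1
 -3.6 -4.1  9.1 15.5]
waterT [[ 0.4383 -0.1211  0.14  ]]
amberT [[0.4451 0.175  0.112 ]]
waterS [[ 0.4421 -0.1275  0.14  ]]
amberS [[0.4493 0.1676 0.112 ]]
beakerS [[ 0.6032 -0.2464  0.077 ]]
knobT [[ 0.5687 -0.1998  0.198 ]]
beakerT [[ 0.6004 -0.2518  0.077 ]]
[0.6248 0.0028 0.1258] centre [ 0.5951 -0.0009  0.165 ] n [-0.569  -0.072   0.8192] d [-0.8127 -0.1028 -0.5736] s [ 0.1255 -0.9921  0.    ] rim_front [ 0.5218 -0.0102  0.1206]
pivot [ 0.5914 -0.1546  0.1978]
knob [ 0.5713 -0.2026  0.1796] 0.05511794196808649 0.6124332816727407
knob [ 0.5744 -0.2022  0.1818] 0.05303161768281197 0.5526528681101349
```

```bash
sed -i 's/M(p,\[x\*.105,y\*.15,.036\])/M(p,[x*.103+p[3],y*.148+p[4],.036])/; s/\[.55,.03,0\],/[.6,.04,.08,0,-.04],/; s/list(f.x),/list(f.x[:3]),/' fit.py; python3 fit.py
cat > k.py <<'E'
from h import *
print(P,"centre",c0,"n",n,"d",d,"s",s,"rim_front",c0+.086*d+.006*n)
pv=c0+.152*s+.04*n;print("pivot",pv)
k=hit("top",np.array([[583,272]])/3.7+[220,120],pv,n)[0]-pv
k2=hit("side",np.array([[268,382]])/2.6+[220,120],pv,n)[0]-pv
for q in(k,k2):print("knob",q+pv,np.linalg.norm(q),np.arctan2(q@d,q@s))
E
python3 k.py
```

```text
top ((293.6914978027344, 187.31065368652344), (66.78427124023438, 73.14644622802734), 88.65049743652344)
side ((334.5882873535156, 183.90936279296875), (63.335227966308594, 83.28325653076172), 45.71611404418945)
[ 0.6134  0.0237  0.0747  0.0274 -0.0401]
[ 0.4 -1.   0.8  0.2 -0.3  0.2 -1.6 -1.1  1.3  1.2 -0.6 -0.5 -0.9  1.1
  0.8 -0.4  0.3 -0.8]
waterT [[ 0.4383 -0.1211  0.14  ]]
amberT [[0.4451 0.175  0.112 ]]
waterS [[ 0.4421 -0.1275  0.14  ]]
amberS [[0.4493 0.1676 0.112 ]]
beakerS [[ 0.6032 -0.2464  0.077 ]]
knobT [[ 0.5687 -0.1998  0.198 ]]
beakerT [[ 0.6004 -0.2518  0.077 ]]
[0.6134 0.0237 0.0747] centre [0.5835 0.0215 0.165 ] n [-0.572  -0.0428  0.8192] d [-0.8169 -0.0611 -0.5736] s [ 0.0746 -0.9972  0.    ] rim_front [0.5098 0.016  0.1206]
pivot [ 0.5719 -0.1318  0.1978]
knob [ 0.5695 -0.2006  0.1924] 0.06910512341174996 0.13498611574208177
knob [ 0.5746 -0.208   0.1957] 0.07628265394978123 0.048045652527145745
```

```bash
cat >> h.py <<'E'
RT=lambda phi=0: Ro.from_matrix(np.c_[-s,-d,-n])*Ro.from_euler("z",phi)
def rows(tg,base=None):
    st=state();p0,R0=base if base else (st["tool_pos"],Ro.from_quat(st["tool_rot"],scalar_first=True))
    for p,R in tg:
        v=R0.inv().apply(p-p0)/.8;r=(R0.inv()*R).as_rotvec()/1.5
        print(json.dumps({k:float(x) for k,x in zip(("dx","dy","dz","rx","ry","rz"),np.r_[v,r].round(4))}))
E
python3 - <<'E'
from h import *
rows([(np.array([.3,-.3,.36]),RT()),(W(.086,-np.pi/2,.15),RT()),(W(.086,-np.pi/2,.026),RT())])
print(W(.086,-np.pi/2,.006))
E
```

```text
{"dx": 0.272, "dy": -0.326, "dz": -0.1608, "rx": -0.3378, "ry": 0.2842, "rz": -0.9013}
{"dx": 0.5211, "dy": -0.6626, "dz": -0.009, "rx": -0.3378, "ry": 0.2842, "rz": -0.9013}
{"dx": 0.6087, "dy": -0.6474, "dz": 0.1179, "rx": -0.3378, "ry": 0.2842, "rz": -0.9013}
[0.5098 0.016  0.1206]
```

```bash
python3 -m inch '[{"dx":0.272,"dy":-0.326,"dz":-0.161,"rx":-0.338,"ry":0.284,"rz":-0.901},{"dx":0.272,"dy":-0.326,"dz":-0.161,"rx":-0.338,"ry":0.284,"rz":-0.901},{"dx":0.272,"dy":-0.326,"dz":-0.161,"rx":-0.338,"ry":0.284,"rz":-0.901},{"dx":0.272,"dy":-0.326,"dz":-0.161,"rx":-0.338,"ry":0.284,"rz":-0.901},{"dx":0.272,"dy":-0.326,"dz":-0.161,"rx":-0.338,"ry":0.284,"rz":-0.901}]' -1
python3 - <<'E'
from h import *
print(state()["joint_pos"])
rows([(np.array([.3,-.3,.36]),RT()),(W(.086,-np.pi/2,.15),RT())])
E
```

```text
time: 1.3
tool_pos: [0.2547, -0.3936, 0.3208]
tool_rot: [0.111, 0.881, 0.443, 0.119]
contact_force: [-0.5, -0.5, 0.4]
gripper_width: 0.144
grasp_force: 0.0
[-1.3257 -0.5388  1.9838  0.2808  1.5287 -0.6752]
{"dx": 0.1327, "dy": -0.0106, "dz": -0.0395, "rx": -0.1678, "ry": 0.142, "rz": -0.4483}
{"dx": 0.521, "dy": -0.1615, "dz": 0.1184, "rx": -0.1678, "ry": 0.142, "rz": -0.4483}
```

```bash
python3 -m inch '[{"dx":0.133,"dy":-0.011,"dz":-0.04,"rx":-0.168,"ry":0.142,"rz":-0.448},{"dx":0.133,"dy":-0.011,"dz":-0.04,"rx":-0.168,"ry":0.142,"rz":-0.448},{"dx":0.521,"dy":-0.162,"dz":0.118,"rx":-0.168,"ry":0.142,"rz":-0.448},{"dx":0.521,"dy":-0.162,"dz":0.118,"rx":-0.168,"ry":0.142,"rz":-0.448},{"dx":0.521,"dy":-0.162,"dz":0.118,"rx":-0.168,"ry":0.142,"rz":-0.448}]' -1
python3 - <<'E'
from h import *
print(state()["joint_pos"])
rows([(W(.086,-np.pi/2,.15),RT())])
E
```

```text
time: 1.8
tool_pos: [0.3502, -0.1789, 0.3074]
tool_rot: [0.205, 0.649, 0.699, 0.22]
contact_force: [-0.4, -0.5, 0.3]
gripper_width: 0.004
grasp_force: 0.0
[-1.0658 -0.986   2.2991  0.5485  1.5464 -1.073 ]
{"dx": 0.2283, "dy": 0.0436, "dz": 0.1356, "rx": 0.0006, "ry": 0.001, "rz": -0.0006}
```

```bash
python3 - <<'E'
from h import *
rows([(W(.086,-np.pi/2,.08),RT()),(W(.086,-np.pi/2,.022),RT())])
E
```

```text
{"dx": 0.2284, "dy": 0.0435, "dz": 0.2231, "rx": 0.0006, "ry": 0.001, "rz": -0.0006}
{"dx": 0.2285, "dy": 0.0435, "dz": 0.2956, "rx": 0.0006, "ry": 0.001, "rz": -0.0006}
```

```bash
python3 -m inch '[{"dx":0.2284,"dy":0.0435,"dz":0.18},{"dx":0.2284,"dy":0.0435,"dz":0.18},{"dx":0.2284,"dy":0.0435,"dz":0.2231},{"dx":0.2284,"dy":0.0435,"dz":0.2231},{"dx":0.2284,"dy":0.0435,"dz":0.2231}]'
python3 - <<'E'
from h import *
print(state()["joint_pos"])
rows([(W(.086,-np.pi/2,.08),RT()),(W(.086,-np.pi/2,.010),RT())])
E
```

```text
[-1.0658 -0.986   2.2991  0.5485  1.5464 -1.073 ]
{"dx": 0.2284, "dy": 0.0435, "dz": 0.2231, "rx": 0.0006, "ry": 0.001, "rz": -0.0006}
{"dx": 0.2286, "dy": 0.0434, "dz": 0.3106, "rx": 0.0006, "ry": 0.001, "rz": -0.0006}validation failed for argument at $[0]...
```

```bash
python3 -m inch '[{"dx":0.2284,"dy":0.0435,"dz":0.18,"rx":0,"ry":0,"rz":0},{"dx":0.2284,"dy":0.0435,"dz":0.18,"rx":0,"ry":0,"rz":0},{"dx":0.2284,"dy":0.0435,"dz":0.2231,"rx":0,"ry":0,"rz":0},{"dx":0.2284,"dy":0.0435,"dz":0.2231,"rx":0,"ry":0,"rz":0},{"dx":0.2284,"dy":0.0435,"dz":0.2231,"rx":0,"ry":0,"rz":0}]'
python3 - <<'E'
from h import *
print(state()["joint_pos"])
rows([(W(.086,-np.pi/2,.08),RT()),(W(.086,-np.pi/2,.010),RT())])
E
```

```text
time: 2.3
tool_pos: [0.4645, 0.0071, 0.1861]
tool_rot: [0.205, 0.65, 0.697, 0.221]
contact_force: [1.0, -1.5, 0.3]
gripper_width: 0.003
grasp_force: 0.0
[-0.261  -0.8197  2.4208  0.2302  0.9669 -0.4058]
{"dx": 0.0069, "dy": -0.0001, "dz": 0.0075, "rx": 0.001, "ry": 0.0011, "rz": -0.003}
{"dx": 0.0071, "dy": -0.0002, "dz": 0.095, "rx": 0.001, "ry": 0.0011, "rz": -0.003}
```

```bash
python3 -m inch '[{"dx":0,"dy":0,"dz":0.035,"rx":0,"ry":0,"rz":0},{"dx":0,"dy":0,"dz":0.07,"rx":0,"ry":0,"rz":0},{"dx":0,"dy":0,"dz":0.075,"rx":0,"ry":0,"rz":0},{"dx":0,"dy":0,"dz":0.075,"rx":0,"ry":0,"rz":0}]'
python3 - <<'E'
from h import *
print((state()["tool_pos"]-c0)@n)
rows([(W(.086,-np.pi/2,.007),RT())])
E
```

```text
time: 2.7
tool_pos: [0.4975, 0.0076, 0.1359]
tool_rot: [0.203, 0.652, 0.697, 0.219]
contact_force: [-0.1, 0.1, 0.9]
gripper_width: 0.002
grasp_force: 0.0
0.025954422776113015
{"dx": 0.0093, "dy": 0.0022, "dz": 0.0237, "rx": -0.0029, "ry": 0.0003, "rz": -0.0044}
```

```bash
python3 -m inch '[{"dx":0.009,"dy":0.001,"dz":0.012,"rx":0,"ry":0,"rz":0},{"dx":0.009,"dy":0.001,"dz":0.015,"rx":0,"ry":0,"rz":0},{"dx":0.009,"dy":0.001,"dz":0.015,"rx":0,"ry":0,"rz":0}]'
python3 - <<'E'
from h import *
print((state()["tool_pos"]-c0)@n,state()["contact_force"]@n)
rows([(W(.086,-np.pi/2,.006),RT())])
E
```

```text
time: 3.0
tool_pos: [0.5053, 0.0145, 0.1288]
tool_rot: [0.205, 0.651, 0.697, 0.22]
contact_force: [-0.2, -0.7, -0.7]
gripper_width: -0.007
grasp_force: 0.0
0.015387225975322874 -0.4835120878989359
{"dx": 0.0014, "dy": -0.0012, "dz": 0.0117, "rx": -0.0001, "ry": 0.0014, "rz": -0.0045}
```

```bash
python3 -m inch '[{"dx":0.001,"dy":0,"dz":0.006,"rx":0,"ry":0,"rz":0},{"dx":0.001,"dy":0,"dz":0.009,"rx":0,"ry":0,"rz":0},{"dx":0.001,"dy":0,"dz":0.010,"rx":0,"ry":0,"rz":0}]'
python3 - <<'E'
from h import *
print((state()["tool_pos"]-c0)@n,state()["contact_force"]@n)
E
python3 -m inch '[{"dx":0,"dy":0,"dz":0.0015,"rx":0,"ry":0,"rz":0},{"dx":0,"dy":0,"dz":0.0025,"rx":0,"ry":0,"rz":0}]'
python3 - <<'E'
from h import *
print((state()["tool_pos"]-c0)@n,state()["contact_force"]@n)
E
```

```text
time: 3.3
tool_pos: [0.5093, 0.0156, 0.1208]
tool_rot: [0.204, 0.651, 0.697, 0.219]
contact_force: [-7.5, -2.0, 4.3]
gripper_width: 0.001
grasp_force: 4.0
0.006457170490515721 7.852241925482471
time: 3.5
tool_pos: [0.5103, 0.0163, 0.1192]
tool_rot: [0.203, 0.651, 0.697, 0.22]
contact_force: [-9.7, -1.2, 5.2]
gripper_width: 0.003
grasp_force: 5.4
0.004554938676069436 9.810430371912531
```

```bash
cat >> h.py <<'E'
def notch(cam="top",h=.006,save=None):
    im=optics.grab_frame(cam);tt=np.radians(np.arange(-180,180,1.))
    rr=np.arange(.066,.106,.001);T,Rr=np.meshgrid(tt,rr,indexing="ij")
    X=c0+Rr[...,None]*(np.cos(T)[...,None]*s+np.sin(T)[...,None]*np.cross(n,s))+h*n
    uv=proj(cam,X.reshape(-1,3)).astype(np.float32).reshape(*T.shape,2)
    pol=cv2.remap(im,uv[...,0],uv[...,1],cv2.INTER_LINEAR)   # rows angle, cols radius
    if save: cv2.imwrite(save,cv2.resize(pol[:,:,::-1].transpose(1,0,2),(720,160)))
    f=pol.astype(float);red=np.clip(f[...,0]-np.maximum(f[...,1],f[...,2])-40,0,None)[:,4:22].sum(1)
    b=(f[...,2]-f[...,0]>60)[:,26:36].sum(1)
    return im,red,b
def rept(cam):
    im,red,b=notch(cam,save=f"pics/pol_{cam}.png");A=np.arange(-180,180)
    i=red.argmax();w=np.array([(i+k)%360 for k in range(-8,9)]);ang=A[i]+(red[w]*np.arange(-8,9)).sum()/max(red[w].sum(),1)
    gaps=A[b<3];print(cam,"t",state()["time"],"red",round(ang,1),round(red[i]),"runner",[(int(A[j]),int(red[j])) for j in np.argsort(-red)[:40:8]],"gaps",gaps.tolist());return im
E
python3 - <<'E'
from h import *
im=rept("top");cv2.imwrite("pics/top1.png",cv2.resize(im[140:240,240:400,::-1],None,fx=4,fy=4,interpolation=2));rept("side");rept("top")
E
```

```text
top t 3.55 red 57.4 979 runner [(57, 979), (-53, 753), (-56, 413), (-59, 26), (169, 0)] gaps [-100, -99, -98, -97, -96, -95, -94, -93, -92, -91, -90, -89, -88, -87, -86, 54, 55, 56, 57, 58, 59, 60, 61, 62, 63]
side t 3.6 red 171.4 1789 runner [(170, 1789), (168, 1624), (165, 997), (-176, 216), (-82, 97)] gaps [-180, -179, -178, -177, -108, -107, -106, -105, -104, -103, -102, -101, -100, -99, -98, -97, -96, -95, -94, -93, -92, -91, -90, -89, -88, -87, -86, -85, 49, 50, 51, 52, 53, 54, 55, 56, 57, 58, 59, 60, 174, 175, 176, 177, 178, 179]
top t 3.65 red 57.3 965 runner [(57, 965), (-47, 761), (59, 381), (-59, 33), (170, 0)] gaps [-100, -99, -98, -97, -96, -95, -94, -93, -92, -91, -90, -89, -88, -87, -86, 54, 55, 56, 57, 58, 59, 60, 61, 62]
```

View pics/top1.png

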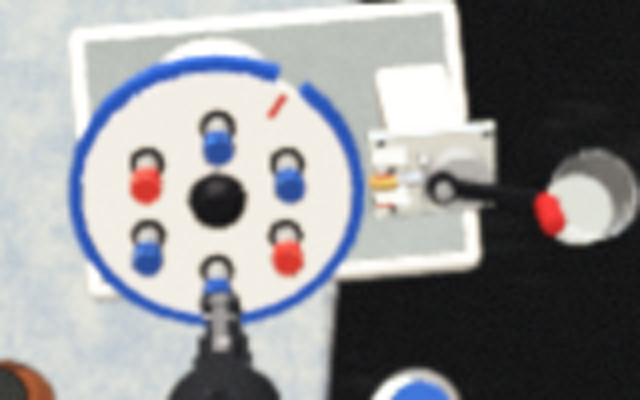

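Picture: finger on the rim at crop (220,310), wheel at rest, notch at (290,92), which is 57.4° from the slot. I'll carry it clockwise with the finger.

```bash
cat >> h.py <<'E'
def arc(degs,a0=None,h=None,r=None,rot=True):
    st=state();p=st["tool_pos"];q=p-c0;y=np.cross(n,s)
    if a0 is None:a0=np.arctan2(q@y,q@s)
    R0=Ro.from_quat(st["tool_rot"],scalar_first=True);hh=q@n;r0=np.hypot(q@s,q@y)
    print("ang",np.degrees(a0),"r",r0,"h",hh)
    rows([(W(r0,a0+np.radians(g),hh),Ro.from_rotvec(np.radians(g)*n)*R0 if rot else R0) for g in degs])
E
python3 - <<'E'
from h import *
arc([-4,-10,-17,-24,-30])
E
```

```text
ang -90.17667731238713 r 0.08642313360422463 h 0.004597692227880433
{"dx": 0.0075, "dy": 0.0002, "dz": -0.0, "rx": 0.0, "ry": 0.0002, "rz": 0.0465}
{"dx": 0.0188, "dy": 0.0016, "dz": -0.0, "rx": 0.0001, "ry": 0.0004, "rz": 0.1164}
{"dx": 0.0316, "dy": 0.0046, "dz": -0.0, "rx": 0.0002, "ry": 0.0007, "rz": 0.1978}
{"dx": 0.044, "dy": 0.0092, "dz": -0.0001, "rx": 0.0003, "ry": 0.001, "rz": 0.2793}
{"dx": 0.0541, "dy": 0.0143, "dz": -0.0001, "rx": 0.0004, "ry": 0.0012, "rz": 0.3491}
```

```bash
python3 -m inch '[{"dx":0.0075,"dy":0.0002,"dz":0,"rx":0,"ry":0,"rz":0.0465},{"dx":0.0188,"dy":0.0016,"dz":0,"rx":0,"ry":0,"rz":0.1164},{"dx":0.0316,"dy":0.0046,"dz":0,"rx":0,"ry":0,"rz":0.1978},{"dx":0.044,"dy":0.0092,"dz":0,"rx":0,"ry":0,"rz":0.2793},{"dx":0.0541,"dy":0.0143,"dz":0,"rx":0,"ry":0,"rz":0.3491}]'
python3 - <<'E'
from h import *
print(state()["contact_force"]@n, state()["joint_pos"])
rept("top");arc([-3.6])
E
```

```text
time: 4.15
tool_pos: [0.517, 0.0608, 0.1265]
tool_rot: [0.139, 0.811, 0.503, 0.266]
contact_force: [-7.4, 0.6, 6.2]
gripper_width: -0.002
grasp_force: 5.0
9.323013047397152 [-0.0707 -0.5141  2.3523  0.1275  0.7036  0.3177]
top t 4.2 red -73.1 1689 runner [(-73, 1689), (-69, 1355), (-66, 631), (-82, 17), (171, 0)] gaps [-127, -126, -125, -124, -123, -122, -121, -120, -119, -118, -117, -116, -115, -114, -113, -112, -111, -110, -109, -108, -107, -106, -105, -104, 25, 26, 27, 28, 29, 30, 31, 32]
ang -121.69372895063151 r 0.0857110052650046 h 0.005133087876440578
{"dx": 0.0067, "dy": 0.0003, "dz": 0.0, "rx": -0.0, "ry": 0.0, "rz": 0.0419}
```

```bash
python3 -m inch '[{"dx":0.0075,"dy":0.0002,"dz":0,"rx":0,"ry":0,"rz":0.0465},{"dx":0.0188,"dy":0.0016,"dz":0,"rx":0,"ry":0,"rz":0.1164},{"dx":0.0316,"dy":0.0046,"dz":0,"rx":0,"ry":0,"rz":0.1978},{"dx":0.044,"dy":0.0092,"dz":0,"rx":0,"ry":0,"rz":0.2793},{"dx":0.0486,"dy":0.0114,"dz":0,"rx":0,"ry":0,"rz":0.31}]'
cat >> h.py <<'E'
def rept2(cam):
    im,red,b=notch(cam);A=np.arange(-180,180);m=abs(A)<20
    print(cam,"t",state()["time"],"red",(A*red)[m].sum()/max(red[m].sum(),1),red[m].sum(),"gaps",A[m][b[m]<5].tolist(),b[m][8:33]);return im
E
python3 - <<'E'
from h import *
print(state()["contact_force"]@n)
im=rept2("top");rept2("side");rept2("top");cv2.imwrite("pics/top2.png",cv2.resize(im[140:240,240:400,::-1],None,fx=4,fy=4,interpolation=2))
arc([1,2])
E
```

```text
time: 4.7
tool_pos: [0.5388, 0.0917, 0.1442]
tool_rot: [0.074, 0.904, 0.303, 0.292]
contact_force: [-7.2, 1.2, 6.8]
gripper_width: 0.001
grasp_force: 4.9
9.633559482136771
top t 4.75 red -2.9992406985573274 2634.0 gaps [-5, -4, -3, -2, -1, 0, 1, 2, 3] [7 7 7 7 7 6 4 0 0 0 0 0 0 0 0 6 6 7 7 7 7 7 7 7 7]
side t 4.8 red -2.9606598984771573 2364.0 gaps [-6, -5, -4, -3, -2, -1, 0, 1, 2, 3] [7 7 7 6 5 4 3 1 0 0 0 0 0 0 0 6 6 7 7 6 6 6 6 6 6]
top t 4.85 red -3.028218013142636 2587.0 gaps [-5, -4, -3, -2, -1, 0, 1, 2, 3] [7 7 7 7 7 6 4 0 0 0 0 0 0 0 0 6 6 7 7 7 7 7 7 7 7]
ang -148.40355087490173 r 0.08580360633612677 h 0.0052908945769475175
{"dx": -0.0019, "dy": -0.0, "dz": -0.0, "rx": 0.0, "ry": 0.0, "rz": -0.0116}
{"dx": -0.0037, "dy": -0.0, "dz": -0.0, "rx": 0.0, "ry": 0.0, "rz": -0.0233}
```

View pics/top2.png

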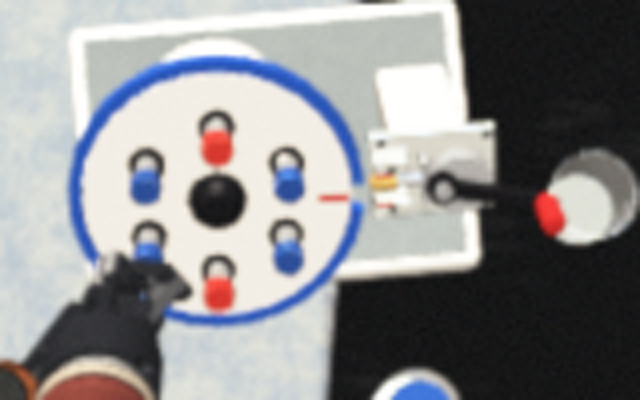

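```bash
python3 - <<'E'
from h import *
f=lambda X:((proj("top",X)-[240,140])*4).round(1)
print("centre face",f(c0+.006*n),"red@78,0deg",f(W(.078,0,.006)),"-3deg",f(W(.078,-.052,.006)),"rim front/back/left/right",f(W(.1,-np.pi/2,.006)),f(W(.1,np.pi/2,.006)),f(W(.1,np.pi,.006)),f(W(.1,0,.006)),"nose104",f(W(.104,0,0)),"pivot",f(W(.152,0,.02)),"notch",f(W(.1,0,.006)),"hubtop",f(c0+.024*n))
im=cv2.imread("pics/top2.png")
for c,o in(("top",(240,140)),("side",None)):
    g=cv2.cvtColor(im,cv2.COLOR_BGR2RGB).astype(int) if o else None
    if o:
        h=cv2.cvtColor(im,cv2.COLOR_BGR2HSV);y=cv2.inRange(h,(12,120,120),(32,255,255));print("brass",np.argwhere(y)[:,::-1].mean(0),np.ptp(np.argwhere(y),0))
        m=cv2.inRange(h,(0,120,100),(8,255,255))|cv2.inRange(h,(172,120,100),(180,255,255));k,L,S,Ce=cv2.connectedComponentsWithStats(m)
        print([(S[i],Ce[i].round(1)) for i in range(1,k) if S[i,4]>10])
E
python3 - <<'E'
import cv2
im=cv2.imread("pics/top2.png")[130:260,180:420];cv2.imwrite("pics/z.png",cv2.resize(im,None,fx=3,fy=3))
E
```

```text
centre face [[218.1 197.1]] red@78,0deg [[333.  190.8]] -3deg [[333.1 196.1]] rim front/back/left/right [[227.6 324. ]] [[207.8  59.2]] [[ 70.3 205.3]] [[365.4 189. ]] nose104 [[370.6 184.8]] pivot [[444.1 193.9]] notch [[365.4 189. ]] hubtop [[217.9 209.1]]
brass [383.0261 181.7565] [11 22]
[(array([203, 132,  29,  33, 850], dtype=int32), array([216.8, 147.3])), (array([534, 191,  31,  46, 948], dtype=int32), array([548.4, 213.3])), (array([323, 196,  22,   4,  73], dtype=int32), array([333.6, 197.6])), (array([205, 278,  28,  32, 776], dtype=int32), array([218.4, 293.5])), (array([  44,  376,   99,   24, 1689], dtype=int32), array([ 92.7, 389.8]))]
```

View pics/z.png

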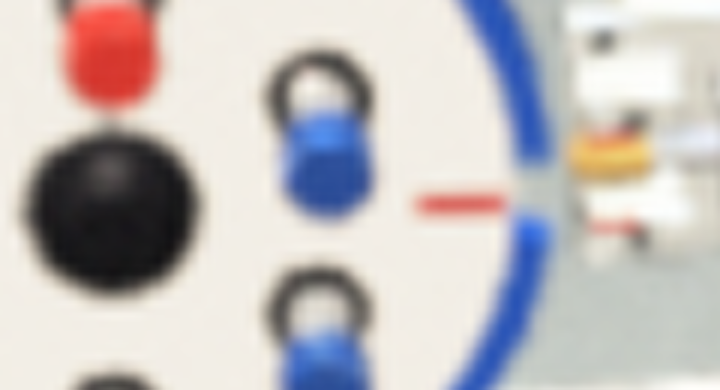

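```bash
python3 -m inch '[{"dx":-0.004,"dy":0,"dz":0,"rx":0,"ry":0,"rz":-0.0245},{"dx":-0.0075,"dy":0,"dz":0,"rx":0,"ry":0,"rz":-0.0465},{"dx":-0.0075,"dy":0,"dz":0,"rx":0,"ry":0,"rz":-0.0465},{"dx":-0.0075,"dy":0,"dz":0,"rx":0,"ry":0,"rz":-0.0465}]'
python3 -m inch '[{"dx":0,"dy":0,"dz":-0.012,"rx":0,"ry":0,"rz":0},{"dx":0,"dy":0,"dz":-0.025,"rx":0,"ry":0,"rz":0},{"dx":0,"dy":0,"dz":-0.025,"rx":0,"ry":0,"rz":0}]'
cat > chk.py <<'E'
from h import *
y=np.cross(n,s)
def ang(c,uv,h):
    q=hit(c,uv,c0+h*n,n)[0]-c0;return np.degrees(np.arctan2(q@y,q@s)).round(2),np.hypot(q@y,q@s).round(4)
for c in("top","side"):
    im=rept2(c);h=cv2.cvtColor(im,cv2.COLOR_RGB2HSV)
    u0,v0=proj(c,W(.1,0,.006))[0].astype(int);sl=np.s_[v0-16:v0+17,u0-16:u0+17]
    big=cv2.resize(im[sl],None,fx=8,fy=8,interpolation=cv2.INTER_CUBIC);hb=cv2.cvtColor(big,cv2.COLOR_RGB2HSV)
    loc=lambda m:((np.argwhere(m)[:,::-1].mean(0)-3.5)/8+[u0-16,v0-16])
    br=cv2.inRange(hb,(14,130,120),(32,255,255));rd=cv2.inRange(hb,(0,100,90),(8,255,255))|cv2.inRange(hb,(172,100,90),(180,255,255))
    k,L,S,Ce=cv2.connectedComponentsWithStats(rd)
    for i in range(1,k):
        if S[i,4]>60: print(" red",S[i,4],ang(c,loc(L==i),.006),ang(c,loc(L==i),.010))
    print(" brass h0,5,7:",[ang(c,loc(br),q) for q in(0,.005,.007)])
    cv2.imwrite(f"pics/big_{c}.png",cv2.resize(big[:,:,::-1],None,fx=1.5,fy=1.5))
a,b=[cv2.imread(f"pics/big_{c}.png") for c in("top","side")];cv2.imwrite("pics/both.png",np.hstack([a,b]))
E
python3 chk.py
```

```text
time: 5.25
tool_pos: [0.5341, 0.0874, 0.1403]
tool_rot: [0.085, 0.893, 0.336, 0.288]
contact_force: [-8.0, 2.2, 6.6]
gripper_width: 0.003
grasp_force: 4.9
time: 5.55
tool_pos: [0.5227, 0.0863, 0.1568]
tool_rot: [0.085, 0.893, 0.336, 0.289]
contact_force: [1.2, -1.5, 0.7]
gripper_width: 0.001
grasp_force: 0.0
top t 5.6 red 5.660328113348248 2682.0 gaps [4, 5, 6, 7, 8, 9, 10, 11, 12] [7 7 7 7 7 7 7 7 7 7 7 7 7 7 6 0 0 0 0 0 0 0 0 3 7]
 red 469 (np.float64(5.65), np.float64(0.0769)) (np.float64(7.1), np.float64(0.077))
 brass h0,5,7: [(np.float64(1.46), np.float64(0.1115)), (np.float64(2.72), np.float64(0.1112)), (np.float64(3.22), np.float64(0.1111))]
side t 5.65 red 6.239147286821705 2580.0 gaps [3, 4, 5, 6, 7, 8, 9, 10, 11, 12] [8 8 8 8 8 8 8 8 8 8 7 7 7 6 4 2 0 0 0 0 0 0 0 0 7]
 red 722 (np.float64(6.21), np.float64(0.0802)) (np.float64(7.69), np.float64(0.0833))
 red 143 (np.float64(5.22), np.float64(0.1107)) (np.float64(6.33), np.float64(0.1136))
 brass h0,5,7: [(np.float64(0.55), np.float64(0.1124)), (np.float64(2.08), np.float64(0.1157)), (np.float64(2.67), np.float64(0.1171))]
```

View pics/both.png

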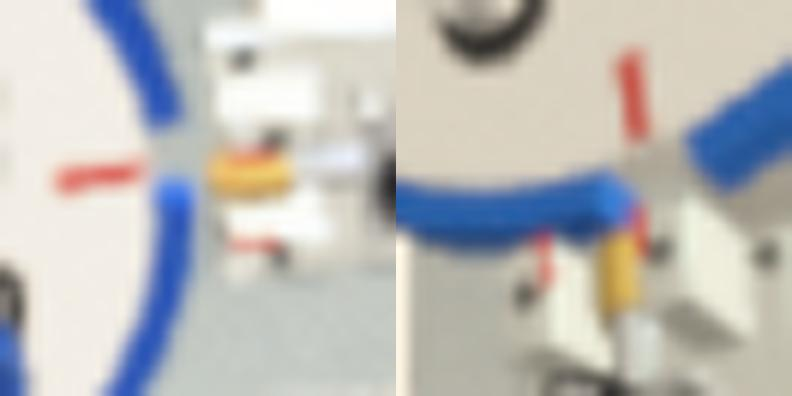

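```bash
python3 chk.py; python3 - <<'E'
from h import *
arc([-4.5]);st=state();print(st["contact_force"])
E
```

```text
top t 5.7 red 6.81643736422882 2762.0 gaps [5, 6, 7, 8, 9, 10, 11, 12, 13] [7 7 7 7 7 7 7 7 7 7 7 7 7 7 7 6 4 0 0 0 0 0 0 0 4]
 red 498 (np.float64(6.81), np.float64(0.0773)) (np.float64(8.25), np.float64(0.0775))
 brass h0,5,7: [(np.float64(1.45), np.float64(0.1114)), (np.float64(2.71), np.float64(0.1112)), (np.float64(3.21), np.float64(0.1111))]
side t 5.75 red 7.450127877237851 2737.0 gaps [5, 6, 7, 8, 9, 10, 11, 12, 13] [8 8 8 8 8 8 8 8 8 8 8 8 8 7 6 5 3 0 0 0 0 0 0 0 0]
 red 758 (np.float64(7.46), np.float64(0.0801)) (np.float64(8.88), np.float64(0.0833))
 red 155 (np.float64(5.14), np.float64(0.1103)) (np.float64(6.26), np.float64(0.1132))
 brass h0,5,7: [(np.float64(0.59), np.float64(0.1122)), (np.float64(2.12), np.float64(0.1155)), (np.float64(2.71), np.float64(0.1169))]
ang -142.95527316240856 r 0.08666273714812067 h 0.0238215134867249
{"dx": 0.0085, "dy": 0.0003, "dz": -0.0, "rx": 0.0002, "ry": 0.0, "rz": 0.0524}
[-0.0206  0.6415  0.9811]
```

```bash
python3 -m inch '[{"dx":0,"dy":0,"dz":0.012,"rx":0,"ry":0,"rz":0},{"dx":0,"dy":0,"dz":0.019,"rx":0,"ry":0,"rz":0},{"dx":0,"dy":0,"dz":0.022,"rx":0,"ry":0,"rz":0},{"dx":0,"dy":0,"dz":0.022,"rx":0,"ry":0,"rz":0}]'
python3 chk.py; python3 - <<'E'
from h import *
arc([-8]);st=state();print(st["contact_force"]@n)
E
```

```text
time: 6.15
tool_pos: [0.532, 0.0875, 0.1402]
tool_rot: [0.084, 0.893, 0.336, 0.287]
contact_force: [-6.0, 1.7, 4.7]
gripper_width: -0.001
grasp_force: 4.2
top t 6.2 red 10.464337175792506 2776.0 gaps [9, 10, 11, 12, 13, 14, 15, 16, 17] [7 7 7 7 7 7 7 7 7 7 7 7 7 7 7 7 7 8 7 6 0 0 0 0 0]
 red 495 (np.float64(10.45), np.float64(0.0773)) (np.float64(11.86), np.float64(0.0776))
 brass h0,5,7: [(np.float64(1.44), np.float64(0.1115)), (np.float64(2.7), np.float64(0.1112)), (np.float64(3.2), np.float64(0.1112))]
side t 6.25 red 9.977810650887575 2704.0 gaps [7, 8, 9, 10, 11, 12, 13, 14, 15, 16] [8 8 8 7 7 8 8 8 8 8 8 8 8 8 8 7 6 5 3 0 0 0 0 0 0]
 red 743 (np.float64(9.98), np.float64(0.0803)) (np.float64(11.28), np.float64(0.0836))
 red 190 (np.float64(5.03), np.float64(0.1098)) (np.float64(6.16), np.float64(0.1127))
 brass h0,5,7: [(np.float64(0.6), np.float64(0.1121)), (np.float64(2.14), np.float64(0.1154)), (np.float64(2.72), np.float64(0.1168))]
ang -143.2954110475076 r 0.08698963886189556 h 0.0066518214591129495
{"dx": 0.0151, "dy": 0.0011, "dz": -0.0, "rx": 0.0002, "ry": 0.0002, "rz": 0.0931}
7.1542646518082815
```

```bash
python3 - <<'E'
from h import *
y=np.cross(n,s)
def tri(a,b):
    A=[];
    o1,d1=ray("top",a);o2,d2=ray("side",b);d1=d1[0];d2=d2[0]
    t=np.linalg.lstsq(np.c_[d1,-d2],o2-o1,rcond=None)[0];p1=o1+t[0]*d1;p2=o2+t[1]*d2
    q=(p1+p2)/2-c0;return np.degrees(np.arctan2(q@y,q@s)),np.hypot(q@y,q@s),q@n,np.linalg.norm(p1-p2)
o={c:proj(c,W(.1,0,.006))[0].astype(int)-16 for c in("top","side")}
f=lambda c,p:(np.array(p)/12-.5)+o[c]
At,Bt,As,Bs=f("top",(245,157)),f("top",(255,243)),f("side",(244,230)),f("side",(149,262))
print(tri(At,As),tri(Bt,Bs),tri((At+Bt)/2,(As+Bs)/2),"brass",tri(f("top",(252,173)),f("side",(221,272))))
print("hub",[proj(c,c0+.015*n) for c in o])
# red line ends
print("line",tri(f("top",(100,178)),f("side",(633,95)-np.array([396,0]))),tri(f("top",(62,183)),f("side",(627,60)-np.array([396,0]))),tri(f("top",(138,172)),f("side",(639,132)-np.array([396,0]))))
E
```

```text
(np.float64(5.570524631494423), np.float64(0.11040286667740891), np.float64(0.0072130137310468054), np.float64(0.0005336542551836577)) (np.float64(-4.910320951263257), np.float64(0.11188464600753133), np.float64(0.009170757793891671), np.float64(0.00034509555128178933)) (np.float64(0.3171820884726276), np.float64(0.11067705825190254), np.float64(0.008190940222711236), np.float64(8.538701154175732e-05)) brass (np.float64(0.8689852633405749), np.float64(0.11213761616880948), np.float64(-0.0007469882099691732), np.float64(0.002443738973096766))
hub [array([[294.5069, 190.7628]]), array([[330.7516, 180.3795]])]
line (np.float64(4.629370288001562), np.float64(0.07736583638764936), np.float64(0.003069011860539987), np.float64(0.0009073523559249394)) (np.float64(4.1777048518105975), np.float64(0.0687207183751526), np.float64(0.0025900821629150066), np.float64(0.0004058817264175324)) (np.float64(4.901629275651487), np.float64(0.08604424693958719), np.float64(0.003098775501095529), np.float64(0.0011151375320472645))
```

```bash
python3 -m inch '[{"dx":0.004,"dy":0.0001,"dz":0,"rx":0,"ry":0,"rz":0.025},{"dx":0.010,"dy":0.0005,"dz":0,"rx":0,"ry":0,"rz":0.062},{"dx":0.0145,"dy":0.001,"dz":0,"rx":0,"ry":0,"rz":0.089},{"dx":0.0161,"dy":0.0012,"dz":0,"rx":0,"ry":0,"rz":0.099},{"dx":0.0161,"dy":0.0012,"dz":0,"rx":0,"ry":0,"rz":0.099}]'
python3 -m inch '[{"dx":0,"dy":0,"dz":0,"rx":0,"ry":0,"rz":0},{"dx":0,"dy":0,"dz":0,"rx":0,"ry":0,"rz":0},{"dx":0,"dy":0,"dz":0,"rx":0,"ry":0,"rz":0}]'
python3 - <<'E'
from h import *
rept2("top");rept2("side");st=state();print(st["contact_force"]@n,(st["tool_pos"]-c0)@n,np.abs(st["joint_vel"]).max())
E
```

```text
time: 6.75
tool_pos: [0.5409, 0.0954, 0.1476]
tool_rot: [0.063, 0.915, 0.269, 0.293]
contact_force: [-6.0, 2.3, 4.0]
gripper_width: 0.004
grasp_force: 3.7
time: 7.05
tool_pos: [0.5406, 0.0953, 0.1474]
tool_rot: [0.063, 0.915, 0.269, 0.293]
contact_force: [-6.2, 2.6, 4.7]
gripper_width: -0.003
grasp_force: 3.8
top t 7.1 red 1.037232042121098 2659.0 gaps [-1, 0, 1, 2, 3, 4, 5, 6, 7] [7 7 7 7 7 7 7 7 7 6 2 0 0 0 0 0 0 0 1 6 7 7 7 7 7]
side t 7.15 red 1.0036416605972323 2746.0 gaps [-1, 0, 1, 2, 3, 4, 5, 6, 7] [8 8 8 8 8 8 8 7 6 5 3 1 0 0 0 0 0 0 0 7 7 8 7 7 8]
5.974571470436956 0.006930066267648542 0.0022453720394182116
```

```bash
python3 -m inch '[{"dx":0,"dy":0,"dz":-0.0003,"rx":0,"ry":0,"rz":0},{"dx":0,"dy":0,"dz":-0.0006,"rx":0,"ry":0,"rz":0},{"dx":0,"dy":0,"dz":-0.0009,"rx":0,"ry":0,"rz":0},{"dx":0,"dy":0,"dz":-0.0012,"rx":0,"ry":0,"rz":0},{"dx":0,"dy":0,"dz":-0.0015,"rx":0,"ry":0,"rz":0}]'
python3 -m inch '[{"dx":0,"dy":0,"dz":-0.0003,"rx":0,"ry":0,"rz":0},{"dx":0,"dy":0,"dz":-0.0006,"rx":0,"ry":0,"rz":0},{"dx":0,"dy":0,"dz":-0.0009,"rx":0,"ry":0,"rz":0},{"dx":0,"dy":0,"dz":-0.0012,"rx":0,"ry":0,"rz":0},{"dx":0,"dy":0,"dz":-0.0015,"rx":0,"ry":0,"rz":0}]'
python3 - <<'E'
from h import *
rept2("top");rept2("side");rept2("top");rept2("side");st=state();print(st["contact_force"]@n,(st["tool_pos"]-c0)@n)
E
```

```text
time: 7.65
tool_pos: [0.5398, 0.0946, 0.1477]
tool_rot: [0.063, 0.915, 0.269, 0.293]
contact_force: [-2.3, 1.6, 1.0]
gripper_width: 0.0
grasp_force: 1.2
time: 8.15
tool_pos: [0.5392, 0.0945, 0.1489]
tool_rot: [0.063, 0.915, 0.269, 0.293]
contact_force: [0.5, -0.5, 0.2]
gripper_width: -0.001
grasp_force: 0.0
top t 8.2 red 1.5073170731707317 2665.0 gaps [0, 1, 2, 3, 4, 5, 6, 7, 8] [7 7 7 7 7 7 7 7 7 7 6 1 0 0 0 0 0 0 0 4 6 7 7 7 7]
side t 8.25 red 1.868297948902483 2779.0 gaps [0, 1, 2, 3, 4, 5, 6, 7, 8] [8 8 8 8 8 8 8 8 7 6 5 3 0 0 0 0 0 0 0 0 7 7 7 7 8]
top t 8.3 red 1.495668549905838 2655.0 gaps [0, 1, 2, 3, 4, 5, 6, 7, 8] [7 7 7 7 7 7 7 7 7 7 6 2 0 0 0 0 0 0 0 4 6 7 7 7 7]
side t 8.35 red 1.8658407079646018 2825.0 gaps [0, 1, 2, 3, 4, 5, 6, 7, 8] [8 8 8 8 8 8 8 8 7 6 5 3 0 0 0 0 0 0 0 0 7 7 7 7 8]
0.16972168380446737 0.009028753653687953
```

```bash
cat >> h.py <<'E'
pv=c0+.152*s+.04*n
def K(th,h): return pv+.072*(np.cos(th)*s+np.sin(th)*d)+(h-.04)*n
E
python3 -m inch '[{"dx":0,"dy":0,"dz":-0.05,"rx":0,"ry":0,"rz":0},{"dx":0,"dy":0,"dz":-0.1,"rx":0,"ry":0,"rz":0},{"dx":0,"dy":0,"dz":-0.12,"rx":0,"ry":0,"rz":0},{"dx":0,"dy":0,"dz":-0.12,"rx":0,"ry":0,"rz":0}]' -0.1
python3 - <<'E'
from h import *
rept2("top");rept2("side");st=state();print((st["tool_pos"]-c0)@n,st["joint_pos"])
rows([(K(.09,.1),RT())])
E
```

```text
time: 8.75
tool_pos: [0.4853, 0.0907, 0.2317]
tool_rot: [0.064, 0.914, 0.269, 0.296]
contact_force: [-0.1, 0.4, -0.4]
gripper_width: 0.448
grasp_force: 0.0
top t 8.8 red 1.50853889943074 2635.0 gaps [0, 1, 2, 3, 4, 5, 6, 7, 8] [7 7 7 7 7 7 7 7 7 7 6 1 0 0 0 0 0 0 0 4 6 7 7 7 7]
side t 8.85 red 1.8659098971266406 2819.0 gaps [0, 1, 2, 3, 4, 5, 6, 7, 8] [8 8 8 8 8 8 8 8 7 6 5 3 0 0 0 0 0 0 0 0 7 7 7 7 8]
0.10479645816288488 [ 0.0148 -0.726   2.3043  0.0404  0.9552  1.0014]
{"dx": -0.141, "dy": 0.3501, "dz": 0.0064, "rx": -0.0005, "ry": 0.0013, "rz": -0.7159}
```

```bash
python3 -m inch '[{"dx":-0.141,"dy":0.35,"dz":0,"rx":0,"ry":0,"rz":-0.716},{"dx":-0.141,"dy":0.35,"dz":0,"rx":0,"ry":0,"rz":-0.716},{"dx":-0.141,"dy":0.35,"dz":0,"rx":0,"ry":0,"rz":-0.716},{"dx":-0.141,"dy":0.35,"dz":0,"rx":0,"ry":0,"rz":-0.716},{"dx":-0.141,"dy":0.35,"dz":0,"rx":0,"ry":0,"rz":-0.716}]'
python3 - <<'E'
from h import *
print((state()["tool_pos"]-c0)@n);rows([(K(.09,.1),RT())])
E
```

```text
time: 9.35
tool_pos: [0.515, -0.0846, 0.2363]
tool_rot: [0.137, 0.812, 0.502, 0.263]
contact_force: [0.1, 0.4, -0.5]
gripper_width: 0.451
grasp_force: 0.0
0.10215084034382911
{"dx": -0.1224, "dy": 0.0949, "dz": 0.0025, "rx": -0.0062, "ry": 0.0019, "rz": -0.3586}
```

```bash
python3 -m inch '[{"dx":-0.122,"dy":0.095,"dz":0.0,"rx":0,"ry":0,"rz":-0.355},{"dx":-0.122,"dy":0.095,"dz":0.0,"rx":0,"ry":0,"rz":-0.355},{"dx":-0.122,"dy":0.095,"dz":0.0,"rx":0,"ry":0,"rz":-0.355},{"dx":-0.122,"dy":0.095,"dz":0,"rx":0,"ry":0,"rz":-0.355},{"dx":-0.122,"dy":0.095,"dz":0,"rx":0,"ry":0,"rz":-0.355}]'
python3 - <<'E'
from h import *
print((state()["tool_pos"]-c0)@n,state()["joint_pos"]);
im=rept2("top");cv2.imwrite("pics/t3.png",cv2.resize(im[150:250,290:430,::-1],None,fx=4,fy=4,interpolation=2))
im=optics.grab_frame("side");cv2.imwrite("pics/s3.png",cv2.resize(im[170:270,260:400,::-1],None,fx=4,fy=4,interpolation=2))
cv2.imwrite("pics/3.png",np.vstack([cv2.imread("pics/t3.png")[:300],cv2.imread("pics/s3.png")[100:]]))
rows([(K(.09,.06),RT()),(K(.09,.026),RT())])
print("pix knob",proj("top",K(.09,.04)),proj("side",K(.09,.04)),(proj("side",K(.09,.04))-[260,170])*4)
E
```

```text
time: 9.85
tool_pos: [0.5361, -0.2061, 0.2445]
tool_rot: [0.2, 0.654, 0.696, 0.218]
contact_force: [-0.3, -0.1, 0.2]
gripper_width: 0.449
grasp_force: 0.0
0.10195522315340871 [-0.6927 -0.4027  2.072   0.4654  1.0632 -0.8985]
top t 9.9 red 1.499439671273814 2677.0 gaps [0, 1, 2, 3, 4, 5, 6, 7, 8] [7 7 7 7 7 7 7 7 7 7 6 1 0 0 0 0 0 0 0 4 6 7 7 7 7]
{"dx": -0.0024, "dy": 0.0005, "dz": 0.053, "rx": -0.0061, "ry": -0.0002, "rz": -0.0088}
{"dx": -0.0024, "dy": 0.0009, "dz": 0.0955, "rx": -0.0061, "ry": -0.0002, "rz": -0.0088}
pix knob [[378.8085 192.4977]] [[321.9397 265.143 ]] [[247.7589 380.5721]]
```

View pics/3.png

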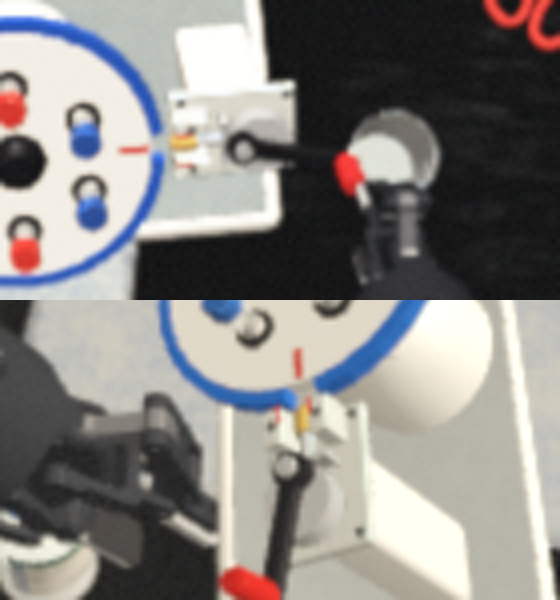

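```bash
python3 -m inch '[{"dx":-0.0024,"dy":0.0007,"dz":0.04,"rx":-0.004,"ry":0,"rz":-0.008},{"dx":-0.0024,"dy":0.0007,"dz":0.06,"rx":-0.004,"ry":0,"rz":-0.008},{"dx":-0.0024,"dy":0.0007,"dz":0.075,"rx":-0.004,"ry":0,"rz":-0.008},{"dx":-0.0024,"dy":0.0007,"dz":0.088,"rx":-0.004,"ry":0,"rz":-0.008},{"dx":-0.0024,"dy":0.0007,"dz":0.095,"rx":-0.004,"ry":0,"rz":-0.008}]'
python3 -m inch '[{"dx":0,"dy":0,"dz":0,"rx":0,"ry":0,"rz":0},{"dx":0,"dy":0,"dz":0,"rx":0,"ry":0,"rz":0},{"dx":0,"dy":0,"dz":0,"rx":0,"ry":0,"rz":0},{"dx":0,"dy":0,"dz":0,"rx":0,"ry":0,"rz":0}]' -0.62
python3 - <<'E'
from h import *
st=state();q=st["tool_pos"]-pv;print("h",q@n+.04,"r",np.hypot(q@s,q@d),"th",np.arctan2(q@d,q@s))
rept2("top")
E
```

```text
time: 10.45
tool_pos: [0.5804, -0.2029, 0.1844]
tool_rot: [0.205, 0.648, 0.7, 0.219]
contact_force: [0.1, 1.1, 0.3]
gripper_width: 0.45
grasp_force: 0.0
time: 10.85
tool_pos: [0.5795, -0.2039, 0.1846]
tool_rot: [0.205, 0.648, 0.7, 0.219]
contact_force: [-2.2, -2.6, -4.0]
gripper_width: 0.196
grasp_force: 10.4
h 0.027972027283233804 r 0.07267116614279034 th 0.08047020012942123
top t 10.9 red 1.509049773755656 2652.0 gaps [0, 1, 2, 3, 4, 5, 6, 7, 8] [7 7 7 7 7 7 7 7 7 7 6 2 0 0 0 0 0 0 0 4 6 7 7 7 7]
```

```bash
cat > sw.py <<'E'
from h import *
import sys
st=state();p=st["tool_pos"];R0=Ro.from_quat(st["tool_rot"],scalar_first=True);q=p-pv;th=np.arctan2(q@d,q@s)
print("h",q@n+.04,"r",np.hypot(q@s,q@d),"th",th,"F",st["contact_force"],np.linalg.norm(st["contact_force"]),st["joint_pos"])
rows([(K(th+g,.027),Ro.from_rotvec(-g*n)*R0) for g in map(float,sys.argv[1:])],(p,R0))
E
python3 sw.py .08 .18 .28 .38 .48
```

```text
h 0.027973873589774892 r 0.07266205981001622 th 0.07924745138363187 F [-2.8702 -2.2704 -4.3767] 5.705124467225995 [-0.6313 -0.2455  2.056   0.4898  0.9036 -0.9316]
{"dx": 0.0017, "dy": -0.0071, "dz": 0.0012, "rx": 0.0001, "ry": 0.0001, "rz": 0.0533}
{"dx": 0.0036, "dy": -0.0159, "dz": 0.0012, "rx": 0.0002, "ry": 0.0002, "rz": 0.12}
{"dx": 0.0064, "dy": -0.0244, "dz": 0.0013, "rx": 0.0004, "ry": 0.0004, "rz": 0.1867}
{"dx": 0.01, "dy": -0.0327, "dz": 0.0013, "rx": 0.0005, "ry": 0.0005, "rz": 0.2533}
{"dx": 0.0144, "dy": -0.0405, "dz": 0.0013, "rx": 0.0006, "ry": 0.0006, "rz": 0.32}
```

```bash
python3 -m inch '[{"dx":0.0012,"dy":-0.0071,"dz":0,"rx":0,"ry":0,"rz":0.053},{"dx":0.0031,"dy":-0.0159,"dz":0,"rx":0,"ry":0,"rz":0.12},{"dx":0.0059,"dy":-0.0244,"dz":0,"rx":0,"ry":0,"rz":0.187},{"dx":0.0095,"dy":-0.0327,"dz":0,"rx":0,"ry":0,"rz":0.253},{"dx":0.0139,"dy":-0.0405,"dz":0,"rx":0,"ry":0,"rz":0.32}]'
python3 sw.py .1 .2 .3 .4 .5; python3 -c "
from h import *
rept2('top');rept2('side')"
```

```text
time: 11.4
tool_pos: [0.554, -0.1947, 0.1681]
tool_rot: [0.148, 0.797, 0.524, 0.264]
contact_force: [8.3, 0.1, -4.2]
gripper_width: 0.193
grasp_force: 10.4
h 0.02861748046734447 r 0.0708929948310704 th 0.5246670670913005 F [ 8.277   0.0958 -4.1676] 9.267546565749067 [-0.6504 -0.3036  2.1329  0.5107  0.8922 -0.4825]
{"dx": -0.0005, "dy": -0.009, "dz": 0.002, "rx": 0.0, "ry": -0.0003, "rz": 0.0667}
{"dx": 0.0012, "dy": -0.0179, "dz": 0.0019, "rx": 0.0001, "ry": -0.0006, "rz": 0.1333}
{"dx": 0.0038, "dy": -0.0265, "dz": 0.0019, "rx": 0.0001, "ry": -0.0009, "rz": 0.2}
{"dx": 0.0072, "dy": -0.0348, "dz": 0.0019, "rx": 0.0001, "ry": -0.0012, "rz": 0.2667}
{"dx": 0.0115, "dy": -0.0427, "dz": 0.0018, "rx": 0.0002, "ry": -0.0015, "rz": 0.3333}
top t 11.45 red 1.517709118311982 2654.0 gaps [0, 1, 2, 3, 4, 5, 6, 7, 8] [7 7 7 7 7 7 7 7 7 7 6 2 0 0 0 0 0 0 0 4 6 7 7 7 7]
side t 11.5 red 1.8659972299168974 2888.0 gaps [0, 1, 2, 3, 4, 5, 6, 7, 8] [8 8 8 8 8 8 8 8 7 6 5 3 0 0 0 0 0 0 0 0 7 7 7 7 8]
```

```bash
python3 -m inch '[{"dx":0,"dy":-0.009,"dz":0.0005,"rx":0,"ry":0,"rz":0.067},{"dx":0.0015,"dy":-0.0179,"dz":0.001,"rx":0,"ry":0,"rz":0.133},{"dx":0.004,"dy":-0.0265,"dz":0.001,"rx":0,"ry":0,"rz":0.2},{"dx":0.0074,"dy":-0.0348,"dz":0.001,"rx":0,"ry":0,"rz":0.267},{"dx":0.0117,"dy":-0.0427,"dz":0.001,"rx":0,"ry":0,"rz":0.333}]'
python3 sw.py .1 .2 .3 .4 .45; python3 -c "
from h import *
rept2('top');rept2('side')"
```

```text
time: 12.0
tool_pos: [0.533, -0.1725, 0.155]
tool_rot: [0.079, 0.9, 0.311, 0.294]
contact_force: [10.1, 1.4, -0.6]
gripper_width: 0.196
grasp_force: 11.2
h 0.02900001338052636 r 0.06991970628410188 th 1.0007532676262914 F [10.1498  1.3789 -0.5703] 10.25889096241802 [-0.6395 -0.3745  2.2103  0.512   0.8784  0.02  ]
{"dx": -0.002, "dy": -0.009, "dz": 0.0024, "rx": -0.0003, "ry": -0.0005, "rz": 0.0667}
{"dx": -0.0004, "dy": -0.0179, "dz": 0.0024, "rx": -0.0006, "ry": -0.0009, "rz": 0.1333}
{"dx": 0.002, "dy": -0.0266, "dz": 0.0023, "rx": -0.0009, "ry": -0.0014, "rz": 0.2}
{"dx": 0.0053, "dy": -0.035, "dz": 0.0023, "rx": -0.0012, "ry": -0.0019, "rz": 0.2667}
{"dx": 0.0072, "dy": -0.039, "dz": 0.0023, "rx": -0.0013, "ry": -0.0021, "rz": 0.3}
top t 12.05 red 1.5157303370786517 2670.0 gaps [0, 1, 2, 3, 4, 5, 6, 7, 8] [7 7 7 7 7 7 7 7 7 6 5 0 0 0 0 0 0 0 0 4 6 7 7 7 7]
side t 12.1 red 1.876210235131397 2892.0 gaps [0, 1, 2, 3, 4, 5, 6, 7, 8] [8 8 8 8 8 8 8 8 7 6 5 2 0 0 0 0 0 0 0 0 7 7 7 8 8]
```

```bash
python3 -m inch '[{"dx":-0.0005,"dy":-0.009,"dz":0.0005,"rx":0,"ry":0,"rz":0.067},{"dx":0.001,"dy":-0.0179,"dz":0.001,"rx":0,"ry":0,"rz":0.133},{"dx":0.0034,"dy":-0.0266,"dz":0.001,"rx":0,"ry":0,"rz":0.2},{"dx":0.0067,"dy":-0.035,"dz":0.001,"rx":0,"ry":0,"rz":0.267},{"dx":0.0088,"dy":-0.039,"dz":0.001,"rx":0,"ry":0,"rz":0.3}]'
python3 sw.py .05 .1 .15 .2 .25; python3 -c "
from h import *
rept2('top');rept2('side')"
```

```text
time: 12.6
tool_pos: [0.5224, -0.1448, 0.1494]
tool_rot: [0.014, 0.947, 0.103, 0.305]
contact_force: [3.9, -3.5, 3.7]
gripper_width: 0.193
grasp_force: 12.1
h 0.02927599270527855 r 0.06968181118243257 th 1.4370059644028115 F [ 3.8707 -3.5001  3.6726] 6.381329989670337 [-0.5967 -0.4371  2.2648  0.4884  0.8619  0.5201]
{"dx": -0.0028, "dy": -0.0046, "dz": 0.0028, "rx": -0.0003, "ry": -0.0003, "rz": 0.0333}
{"dx": -0.0024, "dy": -0.009, "dz": 0.0028, "rx": -0.0006, "ry": -0.0005, "rz": 0.0667}
{"dx": -0.0018, "dy": -0.0135, "dz": 0.0027, "rx": -0.0008, "ry": -0.0008, "rz": 0.1}
{"dx": -0.0009, "dy": -0.0179, "dz": 0.0027, "rx": -0.0011, "ry": -0.0011, "rz": 0.1333}
{"dx": 0.0001, "dy": -0.0223, "dz": 0.0027, "rx": -0.0014, "ry": -0.0014, "rz": 0.1667}
top t 12.65 red 1.5269058295964126 2676.0 gaps [-1, 0, 1, 2, 3, 4, 5, 6, 7, 8, 9] [7 7 7 7 7 7 7 7 7 6 0 0 0 0 0 0 0 0 0 0 3 6 7 7 7]
side t 12.7 red 1.8688865764828304 2883.0 gaps [-1, 0, 1, 2, 3, 4, 5, 6, 7, 8] [8 8 8 8 8 8 8 8 7 6 1 0 0 0 0 0 0 0 0 0 7 7 7 7 8]
```

```bash
python3 -m inch '[{"dx":0.0003,"dy":-0.0046,"dz":0.0005,"rx":0,"ry":0,"rz":0.033},{"dx":0.0008,"dy":-0.009,"dz":0.0005,"rx":0,"ry":0,"rz":0.067},{"dx":0.0015,"dy":-0.0135,"dz":0.0005,"rx":0,"ry":0,"rz":0.1},{"dx":0.0024,"dy":-0.0179,"dz":0.0005,"rx":0,"ry":0,"rz":0.133},{"dx":0.0024,"dy":-0.0179,"dz":0.0005,"rx":0,"ry":0,"rz":0.133}]'
python3 sw.py .05 ; python3 -c "
from h import *
rept2('top');rept2('side')"
```

```text
time: 13.2
tool_pos: [0.521, -0.1309, 0.149]
tool_rot: [-0.016, 0.952, 0.01, 0.304]
contact_force: [-3.9, -2.0, 10.5]
gripper_width: 0.193
grasp_force: 12.7
h 0.029140664149170006 r 0.06974890350709598 th 1.63836671412093 F [-3.8905 -1.9843 10.5108] 11.382047752887273 [-0.5676 -0.458   2.2791  0.4699  0.8556  0.7543]
{"dx": -0.0026, "dy": -0.0046, "dz": 0.0026, "rx": -0.0003, "ry": -0.0002, "rz": 0.0333}
top t 13.25 red 1.5191036002939016 2722.0 gaps [-1, 0, 1, 2, 3, 4, 5, 6, 7, 8, 9] [7 7 7 7 7 7 7 7 7 5 0 0 0 0 0 0 0 0 0 0 4 6 7 7 7]
side t 13.3 red 1.8720889815780326 2877.0 gaps [-1, 0, 1, 2, 3, 4, 5, 6, 7, 8] [8 8 8 8 8 8 8 8 7 6 0 0 0 0 0 0 0 0 0 0 7 7 7 8 8]
```

```bash
python3 -m inch '[{"dx":0,"dy":0,"dz":0,"rx":0,"ry":0,"rz":0},{"dx":0,"dy":0,"dz":0,"rx":0,"ry":0,"rz":0},{"dx":0,"dy":0,"dz":0,"rx":0,"ry":0,"rz":0},{"dx":0,"dy":0,"dz":0,"rx":0,"ry":0,"rz":0}]' -0.2
python3 -m inch '[{"dx":0,"dy":0,"dz":-0.02,"rx":0,"ry":0,"rz":0},{"dx":0,"dy":0,"dz":-0.05,"rx":0,"ry":0,"rz":0},{"dx":0,"dy":0,"dz":-0.1,"rx":0,"ry":0,"rz":0},{"dx":0,"dy":0,"dz":-0.13,"rx":0,"ry":0,"rz":0},{"dx":0,"dy":0,"dz":-0.13,"rx":0,"ry":0,"rz":0}]'
python3 chk.py; python3 - <<'E'
from h import *
print(state()["contact_force"])
im=[optics.grab_frame(c) for c in("top","side")]
cv2.imwrite("pics/4.png",np.hstack([cv2.resize(i[v:v+100,u:u+100,::-1],None,fx=4,fy=4,interpolation=2) for i,u,v in((im[0],290,150),(im[1],280,180))]))
for th in(1.5,1.65,1.86):print(th,(proj("top",K(th,.04))-[290,150])*4,(proj("side",K(th,.04))-[280,180])*4)
E
```

```text
time: 13.7
tool_pos: [0.5178, -0.1286, 0.1427]
tool_rot: [-0.019, 0.954, 0.009, 0.299]
contact_force: [0.5, -0.9, 0.5]
gripper_width: 0.403
grasp_force: 0.0
time: 14.2
tool_pos: [0.4592, -0.1343, 0.2327]
tool_rot: [-0.016, 0.953, 0.009, 0.303]
contact_force: [-0.2, -0.3, -0.3]
gripper_width: 0.398
grasp_force: 0.0
top t 14.25 red 1.5397070161912105 2594.0 gaps [-1, 0, 1, 2, 3, 4, 5, 6, 7, 8, 9] [7 7 7 7 7 7 7 7 7 5 0 0 0 0 0 0 0 0 0 0 3 6 7 7 7]
 red 468 (np.float64(1.53), np.float64(0.0775)) (np.float64(2.99), np.float64(0.0774))
 brass h0,5,7: [(np.float64(0.38), np.float64(0.0986)), (np.float64(1.81), np.float64(0.0984)), (np.float64(2.38), np.float64(0.0983))]
side t 14.3 red 1.864377384668748 2883.0 gaps [-1, 0, 1, 2, 3, 4, 5, 6, 7, 8] [8 8 8 8 8 8 8 8 7 6 0 0 0 0 0 0 0 0 0 0 7 7 7 8 8]
 red 718 (np.float64(1.85), np.float64(0.0799)) (np.float64(3.52), np.float64(0.0828))
 red 120 (np.float64(5.26), np.float64(0.1114)) (np.float64(6.36), np.float64(0.1143))
 brass h0,5,7: [(np.float64(1.18), np.float64(0.0992)), (np.float64(2.88), np.float64(0.1027)), (np.float64(3.53), np.float64(0.1042))]
[-0.0524  0.1955 -0.5184]
1.5 [[255.1782 260.8683]] [[ 70.5174 253.0866]]
1.65 [[239.395  261.7018]] [[ 71.3934 235.5413]]
1.86 [[217.6409 259.4128]] [[ 76.4257 210.5731]]
```

View pics/4.png

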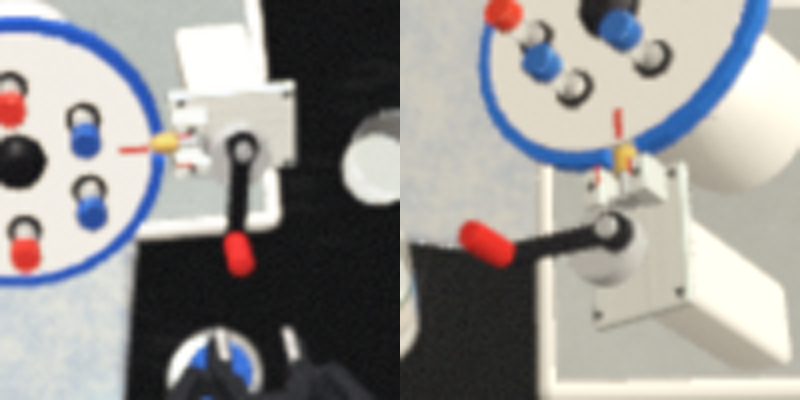

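```bash
python3 - <<'E'
from h import *
def knob(im,c):
    h=cv2.cvtColor(im,cv2.COLOR_BGR2HSV);m=cv2.inRange(h,(0,150,90),(6,255,255))|cv2.inRange(h,(174,150,90),(180,255,255))
    k,L,S,Ce=cv2.connectedComponentsWithStats(m);return S,Ce
def tri(a,b):
    o1,d1=ray("top",a);o2,d2=ray("side",b);t=np.linalg.lstsq(np.c_[d1[0],-d2[0]],o2-o1,rcond=None)[0];return (o1+t[0]*d1[0]+o2+t[1]*d2[0])/2
pts=[]
f={c:optics.grab_frame(c)[:,:,::-1] for c in("top","side")}
for ims,ex in(({c:cv2.imread(f"pics/{c}0.png") for c in f},{"top":(377.6,193.5),"side":(323,267)}),(f,{"top":(349.7,213.2),"side":(301.7,240.7)})):
    uv={}
    for c in f:
        S,Ce=knob(np.ascontiguousarray(ims[c]),c);i=1+np.argmin(np.linalg.norm(Ce[1:]-ex[c],axis=1));uv[c]=Ce[i];print(c,Ce[i],S[i])
    X=tri(uv["top"],uv["side"])-pv;pts.append(X);print("s,d,n mm",X@s*1e3,X@d*1e3,X@n*1e3)
v=pts[1]-pts[0];ch=np.hypot(v@s,v@d);D=2*np.arcsin(ch/.144);m=np.arctan2(v@d,v@s)-np.pi/2
print("delta",D,"mean",m,"th0",m-D/2,"th1",m+D/2)
E
```

```text
top [376.5088 193.0175] [373 188   8  11  57]
side [322.5619 266.7238] [315 262  15  11 105]
s,d,n mm 68.17771759748162 15.000760104025984 -14.566268137550342
top [349.2571 213.0143] [346 208   8  11  70]
side [301.4343 240.8182] [295 236  14  11  99]
s,d,n mm -5.965704487760928 71.2339718439102 -12.486344373628127
delta 1.4052476961117484 mean 0.921916537463427 th0 0.21929268940755287 th1 1.6245403855193012
```

```bash
python3 -c "
from plant import ticket
print(ticket.job_done())"
```

```text
the job is handed in; nothing more can be done
None
```

The job is handed in at about 14 s of the 58 s. The wheel is at rest with its notch in line with the slot to within the camera measurement. The brass nose is in the notch, with the lever at about 1.63 rad, which should give about 2 mm of spring. The gripper is clear of everything, nothing I saw showed a bottle or the beaker moved, and no verdict came back.

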